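# Blend bearing balls and rollers in the mixing bowl

### The arm

A 6-joint arm with a two-finger parallel gripper is mounted at the origin on the work surface. World frame = base frame: x ahead of the robot, y to its left, z up, the work surface at z = 0. Lengths are in mm, angles in rad, forces in N, time in s.
With the tool pointing down it reaches from about 250 to 725 mm from the base axis. Payload 4 kg.
Tool frame: the origin (TCP) lies where the fingers leave the gripper's body, on its centre line; the fingertips stand 73 mm ahead of it and the grasp point (between the pads) lies 54 mm ahead of it (tcp_to_grasp is the distance from the TCP to the grasp point, in mm); z points along the fingers, y is the line along which they close (so a half turn about z gives the same grasp; the last joint's range is limited). The gripper opens to 85 mm and grips with 20 to 120 N. Pads are 22 mm wide; open, the fingers measure 114 mm over their backs; the gripper's body (76 mm by 85 mm) begins 54 mm behind the grasp point. The pads swing forward as they close: fully open they stand 13 mm farther back than shut.
Start: joints at [1.23, 0.241, 0.005, 1.335, 0, 1.571], TCP at [167.119, 471.244, 303.906] pointing down, gripper open.
Joint ranges: [-2.72, 2.72], [-1.05, 1.87], [-1.09, 1.28], [-1.99, 2.15], [-1.42, 1.44], [-3.14, 3.14]. Speed limits (rad/s): [2.79, 2.79, 3.14, 3.14, 3.14, 3.14].

### API

Orientations are given as a 3x3 rotation matrix whose columns are the frame's x, y, z axes.
In Python, from rig import * gives the robot as it stands.
- The arm moves only by the tool play_rows, never from a script. Its argument "series" is a list of rows, each a list of 7 numbers: the shift along the tool's x, y, z in units of 25 mm (1.0 is 25 mm), then the turn, a rotation vector about the tool's x, y, z in units of 5 degrees (1.0 is 5 degrees), then the finger opening in mm, from 0 to 85.4. In form: [[x, y, z, rx, ry, rz, grip], ...]. A call has 1 to 12 rows; each row shifts and turns the commanded pose from where the row before left it, along the tool's axes as they then stand; what a row does not reach is not made up. A row lasts 1/8 s, in which the tool goes at most 62.5 mm and 10.7 degrees, less where a joint would pass 70% of its speed; a pose out of reach is approached as far as the arm can. A call is refused whole if a number of a shift passes 1 or a number of a turn 1, either way. A call with a gripper value outside its range is refused whole. The fingers move at their own pace and stop on an object; "force" is the grip in N (left out, the last holds). Time passes only in rows, so rows that do not move let the fingers close. It gives the time, the measured TCP pose, the force, the opening and the grip force at its end, in the units of the state.
- observe(): the state, without advancing time (a new reading comes with each control period).
- get_image(name): name is "side" or "top"; returns a dict with "pixels" (400x640x3 uint8, blue, green, red), "fx", "fy", "cx", "cy" (pixels), "k1" (the pictures are not rectified: a ray, as slopes to the right and down, at radius r is drawn at 1 + k1 r^2 times it, then the intrinsics apply), "xyz" and "attitude" of the camera in the world. Camera axes: x right, y down, z forward; pixel columns grow to the right and rows downward; lengths in mm; the calibration is good to about 2 mm. A picture is of the moment at which its call begins. There is no depth.
- hand_in(): hands the job in; it is judged then, once.
The state is a dict: "t": time; "q": joint angles; "dq": joint speeds; "joint_torque": joint torques, N m; "eef_pos": TCP position; "tcp_rot": TCP orientation; "ft_force": force on the tool from outside, world axes, zero at the start; "wrist_torque": the same for the moment, N m; "finger_gap": opening from 0.0 (shut) to 1.0 (fully open); "gripper_force": force on a finger pad.
Only numpy, scipy, OpenCV 4.12 (cv2) and the standard library are available. Lean on these libraries where they do the work, as an engineer would, in place of code of your own. Each camera call takes 0.05 s, during which the arm holds its last target. There are 200 camera calls.

### The job

Push the chute's gate fully open so that the three steel balls run into the bowl, then take the stirring rod from its holder cup and stir the balls and rollers together, tip close to the bowl's floor, in about two full, wide, anticlockwise turns (seen from above), so that the pieces are well moved about. Afterwards stand the rod upright in its holder cup again and slide the gate fully shut, with every ball and roller still in the bowl. Leave the sprocket, the bushing and the small white cup where they are.

Things in the scene. Friction and masses are not known exactly. Their poses are not given: they have to be found in the camera images.
- station: Mixing station fixed to the bench: plywood board 170 x 340 x 12 mm carrying a round steel bowl and, beside it, a narrow plywood ball chute. Origin: on the table under the bowl's axis; z up; +y points from the bowl towards the chute's high end; +x is the way the gate opens. Chute top at most 147 mm above the table.
- bowl_floor (a point): Centre of the bowl's flat inner floor, 17 mm above the table, axes as the station's. Bowl: inner radius 67 mm at the floor and 76 mm at the rim, wall 4 mm, rim 77 mm above the table.
- chute_mouth (a point): Middle of the chute floor's low end, 62 mm towards +y from the bowl's axis and 84 mm above the table, overhanging the bowl's rim. Chute: 24 mm wide inside, walls 22 mm high, climbing at 12 degrees towards the station's +y as far as 156 mm from here; the gate crosses it 36 mm from here.
- gate (a joint): Sliding gate across the chute, in m: 0 shut, 0.045 fully open (slid to the station's +x). About 1.5 N of friction; it stays where it is left.
- gate_tab (a point): Centre of the gate's upright black tab, 14 x 14 mm and 42 mm tall (from 120 to 162 mm above the table), standing over the chute; pushed or pinched to slide the gate. Moves with the gate along the station's x.
- holder: Dark steel holder cup fixed to the bench: outside diameter 42 mm, inside diameter 34 mm, flaring over its top 14 mm to a mouth 48 mm wide inside; 90 mm tall, inner floor 6 mm above the table, foot disc 80 mm wide and 5 mm thick. Origin: centre of its underside.
- holder_floor (a point): Centre of the holder cup's inner floor.
- rod: Wooden stirring rod, about 70 g, 230 mm long, standing in the holder cup. Lower 145 mm: round dowel, 18 mm diameter. Upper 90 mm (140 to 230 mm from the tip): darker square grip, 24 x 24 mm, sides along its x and y. Origin: centre of its lower end (the tip); z runs up to the grip.
- rod_tip (a point): Centre of the rod's lower end.
- rod_grip (a point): On the rod's axis, 200 mm above its tip: a good place to grip.
- ball0_center (a point): Centre of a steel ball, 20 mm diameter, 33 g; the three balls start in the chute behind the gate.
- ball1_center (a point): Centre of a steel ball, 20 mm diameter, 33 g; the three balls start in the chute behind the gate.
- ball2_center (a point): Centre of a steel ball, 20 mm diameter, 33 g; the three balls start in the chute behind the gate.
- roller0_center (a point): Centre of a white plastic roller, 22 mm diameter, 18 mm tall, 12 g; six lie in the bowl.
- roller1_center (a point): Centre of a white plastic roller, 22 mm diameter, 18 mm tall, 12 g; six lie in the bowl.
- roller2_center (a point): Centre of a white plastic roller, 22 mm diameter, 18 mm tall, 12 g; six lie in the bowl.
- roller3_center (a point): Centre of a white plastic roller, 22 mm diameter, 18 mm tall, 12 g; six lie in the bowl.
- roller4_center (a point): Centre of a white plastic roller, 22 mm diameter, 18 mm tall, 12 g; six lie in the bowl.
- roller5_center (a point): Centre of a white plastic roller, 22 mm diameter, 18 mm tall, 12 g; six lie in the bowl.
- sprocket: Bystander: dark steel chain sprocket, about 91 mm across, 28 mm tall with its hub; origin under its centre.
- bushing: Bystander: steel flanged bushing, 56 mm across, 40 mm tall; origin under its centre.
- cup: Bystander: small white plastic cup, 64 mm across, 60 mm tall; origin under its centre.

How it is judged (in metres and radians):
On the way, in this order (a step that is already met when the one before it is completed fails the run):
1. gate pushed at least 30 mm open and all three balls in the bowl (value of joint gate above 0.03 m and horizontal distance between each of ball0_center, ball1_center, ball2_center and bowl_floor below 0.078 m and z of ball0_center in the frame of bowl_floor between -0.01 and 0.055 m and z of ball1_center in the frame of bowl_floor between -0.01 and 0.055 m and z of ball2_center in the frame of bowl_floor between -0.01 and 0.055 m), for 0.2 s.
2. rod tip, under 14 mm above the bowl floor, passes the +x side of the bowl, over 15 mm off centre (x of rod_tip in the frame of bowl_floor between 0.015 and 0.068 m and y of rod_tip in the frame of bowl_floor between -0.015 and 0.015 m and z of rod_tip in the frame of bowl_floor below 0.014 m).
3. rod tip, under 14 mm above the bowl floor, passes the +y (chute) side of the bowl, over 15 mm off centre (y of rod_tip in the frame of bowl_floor between 0.015 and 0.068 m and x of rod_tip in the frame of bowl_floor between -0.015 and 0.015 m and z of rod_tip in the frame of bowl_floor below 0.014 m).
4. rod tip, under 14 mm above the bowl floor, passes the -x side of the bowl, over 15 mm off centre (x of rod_tip in the frame of bowl_floor between -0.068 and -0.015 m and y of rod_tip in the frame of bowl_floor between -0.015 and 0.015 m and z of rod_tip in the frame of bowl_floor below 0.014 m).
5. rod tip, under 14 mm above the bowl floor, passes the -y side of the bowl, over 15 mm off centre (y of rod_tip in the frame of bowl_floor between -0.068 and -0.015 m and x of rod_tip in the frame of bowl_floor between -0.015 and 0.015 m and z of rod_tip in the frame of bowl_floor below 0.014 m).
6. rod tip, under 14 mm above the bowl floor, passes the +x side of the bowl, over 15 mm off centre, with four or more rollers over 15 mm from where they began (all of step 2 and distance of any of roller0_center, roller1_center, roller2_center from where it was at the start of the episode above 0.015 m and distance of any of roller0_center, roller1_center, roller3_center from where it was at the start of the episode above 0.015 m and distance of any of roller0_center, roller1_center, roller4_center from where it was at the start of the episode above 0.015 m and distance of any of roller0_center, roller1_center, roller5_center from where it was at the start of the episode above 0.015 m and distance of any of roller0_center, roller2_center, roller3_center from where it was at the start of the episode above 0.015 m and distance of any of roller0_center, roller2_center, roller4_center from where it was at the start of the episode above 0.015 m and distance of any of roller0_center, roller2_center, roller5_center from where it was at the start of the episode above 0.015 m and distance of any of roller0_center, roller3_center, roller4_center from where it was at the start of the episode above 0.015 m and distance of any of roller0_center, roller3_center, roller5_center from where it was at the start of the episode above 0.015 m and distance of any of roller0_center, roller4_center, roller5_center from where it was at the start of the episode above 0.015 m and distance of any of roller1_center, roller2_center, roller3_center from where it was at the start of the episode above 0.015 m and distance of any of roller1_center, roller2_center, roller4_center from where it was at the start of the episode above 0.015 m and distance of any of roller1_center, roller2_center, roller5_center from where it was at the start of the episode above 0.015 m and distance of any of roller1_center, roller3_center, roller4_center from where it was at the start of the episode above 0.015 m and distance of any of roller1_center, roller3_center, roller5_center from where it was at the start of the episode above 0.015 m and distance of any of roller1_center, roller4_center, roller5_center from where it was at the start of the episode above 0.015 m and distance of any of roller2_center, roller3_center, roller4_center from where it was at the start of the episode above 0.015 m and distance of any of roller2_center, roller3_center, roller5_center from where it was at the start of the episode above 0.015 m and distance of any of roller2_center, roller4_center, roller5_center from where it was at the start of the episode above 0.015 m and distance of any of roller3_center, roller4_center, roller5_center from where it was at the start of the episode above 0.015 m).
At the end, for the whole second after the job is handed in: All three balls and six rollers are in the bowl; the rod stands released and still in the holder cup, tip within 18 mm of the cup's axis and 12 mm of its inner floor, leaning less than 0.26 rad; the gate is within 5 mm of shut (horizontal distance between each of ball0_center, ball1_center, ball2_center, roller0_center, roller1_center, roller2_center, roller3_center, roller4_center, roller5_center and bowl_floor below 0.078 m and z of ball0_center in the frame of bowl_floor between -0.01 and 0.055 m and z of ball1_center in the frame of bowl_floor between -0.01 and 0.055 m and z of ball2_center in the frame of bowl_floor between -0.01 and 0.055 m and z of roller0_center in the frame of bowl_floor between -0.01 and 0.055 m and z of roller1_center in the frame of bowl_floor between -0.01 and 0.055 m and z of roller2_center in the frame of bowl_floor between -0.01 and 0.055 m and z of roller3_center in the frame of bowl_floor between -0.01 and 0.055 m and z of roller4_center in the frame of bowl_floor between -0.01 and 0.055 m and z of roller5_center in the frame of bowl_floor between -0.01 and 0.055 m and horizontal distance between rod_tip and holder_floor below 0.018 m and z of rod_tip in the frame of holder_floor below 0.012 m and angle between rod's own z axis and vertical below 0.26 rad and linear speed of rod below 0.03 m/s and value of joint gate below 0.005 m); the robot touches nothing.
It fails at once if the sprocket is moved more than 30 mm (distance of sprocket from where it was at the start of the episode above 0.03 m).
It fails at once if the bushing is moved more than 30 mm (distance of bushing from where it was at the start of the episode above 0.03 m).
It fails at once if the cup is moved more than 30 mm (distance of cup from where it was at the start of the episode above 0.03 m).
It also fails if it takes over 72 s, if anything falls off the work surface, if the arm or the gripper's body presses on something with over 40 N, if the wrist force passes 120 N, or if a joint passes its speed limit or range.

## Working session

There is one attempt and no reset: what is moved stays moved. The work goes in short steps, Python scripts to look and compute and a tool call to move; the robot and the scene stay as the last step left them, time stands still between calls to the robot, and variables do not carry over. Pictures are saved under pics/ and viewed, at most 10 in all, crops included, and the job is handed in when it is done.

Besides the shell and the picture viewer there is one more tool, called after ">>>" by a JSON object that holds its "fn" and its "kwargs", one argument or row to a line. play_rows: Moves the arm, as the interface text tells. Its arguments: {"type":"object","properties":{"series":{"type":"array","items":{"type":"array","items":{"type":"number"}}},"force":{"type":"number"}},"required":["series"]}

```bash
mkdir -p pics; ls; python3 - <<'E'
from rig import *
import cv2
for n in("side","top"):
    d=get_image(n);cv2.imwrite(f"pics/{n}0.png",d["pixels"]);print({k:v for k,v in d.items() if k!="pixels"})
print(observe())
E
```

```text
pics
{'fx': 451.58287490753065, 'fy': 451.58287490753065, 'cx': 324.6718628890401, 'cy': 200.64883632884886, 'k1': -0.117423224462836, 'xyz': array([358.1932089 , 594.90748004, 845.56947074]), 'attitude': array([[-0.94567489, -0.2269829 ,  0.23276117],
       [-0.32492326,  0.68435887, -0.65274636],
       [-0.01112991, -0.69291537, -0.72093302]])}
{'fx': 382.57216889861985, 'fy': 382.57216889861985, 'cx': 313.73181663294645, 'cy': 203.26008112554453, 'k1': -0.03680372807997243, 'xyz': array([402.50370282, -25.31097343, 889.95768182]), 'attitude': array([[-0.15351306, -0.96844842,  0.19631965],
       [-0.98814197,  0.14984267, -0.03350554],
       [ 0.00303133, -0.19913523, -0.97996733]])}
{'t': 0.1, 'q': array([ 1.23000899e+00,  2.41373267e-01,  3.86344417e-03,  1.33518530e+00,
       -3.39125811e-05,  1.57083289e+00]), 'dq': array([ 1.73857132e-03, -6.94876181e-04,  3.40595599e-03,  9.76572004e-04,
        9.25318088e-04,  2.10002105e-05]), 'joint_torque': array([-3.31285200e-04, -3.73138547e+01,  2.53010148e+01,  1.08511603e-02,
       -1.64476160e-05, -6.91050150e-07]), 'eef_pos': array([166.9815965 , 470.84734512, 303.08575757]), 'tcp_rot': array([[-9.42479606e-01,  3.34263112e-01, -6.02669535e-04],
       [ 3.34263654e-01,  9.42477886e-01, -1.80093058e-03],
       [-3.39819499e-05, -1.89879086e-03, -9.99998197e-01]]), 'ft_force': array([ 0.52064745, -0.40826891, -0.08827623]), 'wrist_torque': array([-0.01178594,  0.02656745, -0.01862302]), 'gripper_force': 0.0, 'finger_gap': 0.9973233020522988}
```

View pics/side0.png

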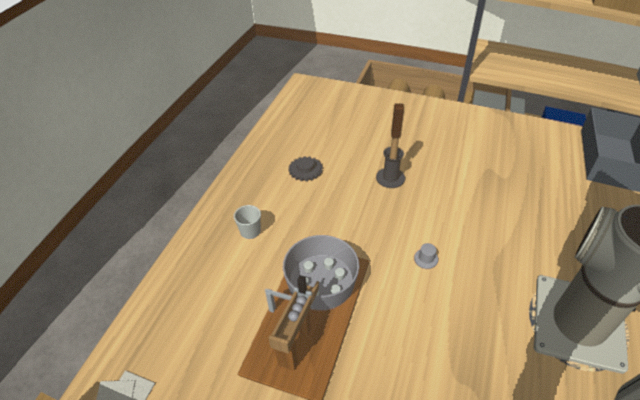

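View pics/top0.png

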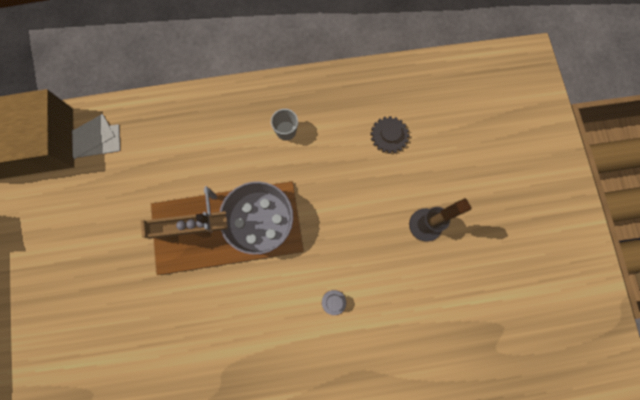

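The side picture shows the bowl at about (321,272), the gate tab at (302,285) and the holder at (391,170). In the top picture the bowl is at (257,217), the chute runs left to (145,228) and the holder is at (428,224) with the rod leaning to (467,206). I'll zoom in once on both views.

```bash
cat >h.py <<'E'
from rig import *
import cv2, numpy as np
class Cam:
    def __init__(s,n):
        d=get_image(n); s.im=d["pixels"]; s.R=np.array(d["attitude"]); s.c=np.array(d["xyz"])
        s.K=np.array([[d["fx"],0,d["cx"]],[0,d["fy"],d["cy"]],[0,0,1]]); s.D=np.array([d["k1"],0,0,0,0])
    def ray(s,p):
        u=cv2.undistortPoints(np.array(p,float).reshape(-1,1,2),s.K,s.D).reshape(-1,2)
        return np.c_[u,np.ones(len(u))]@s.R.T
    def plane(s,p,z):
        r=s.ray(p); return s.c+r*((z-s.c[2])/r[:,2])[:,None]
    def proj(s,P):
        rv=cv2.Rodrigues(s.R.T)[0]
        return cv2.projectPoints(np.array(P,float).reshape(-1,1,3),rv,-s.R.T@s.c,s.K,s.D)[0].reshape(-1,2)
def tri(a,pa,b,pb):
    ra,rb=a.ray(pa)[0],b.ray(pb)[0]
    t=np.linalg.lstsq(np.c_[ra,-rb],b.c-a.c,rcond=None)[0]
    A,B=a.c+ra*t[0],b.c+rb*t[1]; return (A+B)/2,np.linalg.norm(A-B)
def crop(im,x,y,w,h,f): return cv2.resize(im[y:y+h,x:x+w],None,fx=f,fy=f,interpolation=cv2.INTER_CUBIC)
E
python3 - <<'E'
from h import *
t=cv2.imread("pics/top0.png");s=cv2.imread("pics/side0.png")
# 800x600: station top 160x100 x3 =480x300 ; holder top 100x100x3
a=np.hstack([crop(t,140,170,160,100,3),crop(t,400,175,100,100,3)])
b=np.hstack([crop(s,220,225,160,100,3),crop(s,350,95,100,100,3)])
cv2.imwrite("pics/z.png",np.vstack([a,b]))
E
```

```text
(no output)
```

View pics/z.png

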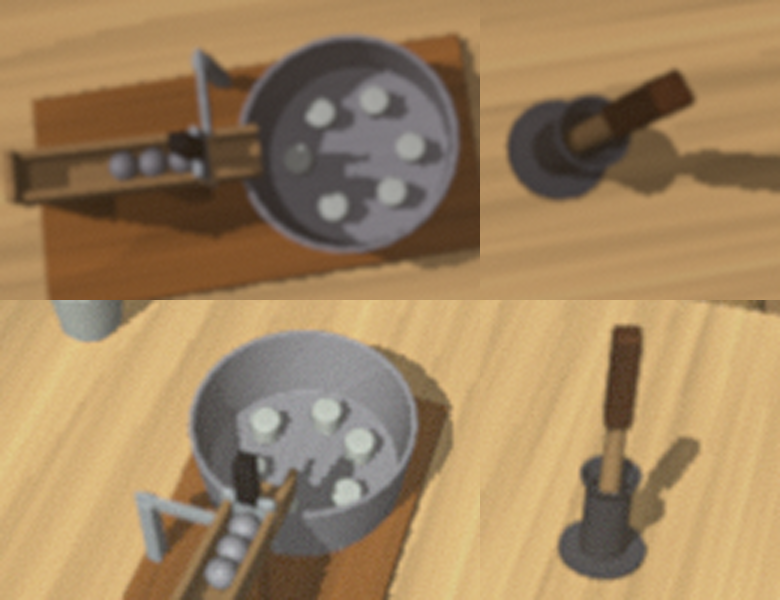

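```bash
python3 - <<'E'
from h import *
t,s=Cam("top"),Cam("side")
ct=lambda x,y:(140+x/3,170+y/3); cs=lambda x,y:(220+x/3,225+(y-300)/3)
ht=lambda x,y:(400+(x-480)/3,175+y/3); hs=lambda x,y:(350+(x-480)/3,95+(y-300)/3)
def circ(P):
    A=np.c_[2*P[:,:2],np.ones(len(P))];x=np.linalg.lstsq(A,(P[:,:2]**2).sum(1),rcond=None)[0]
    return x[:2],np.sqrt(x[2]+x[:2]@x[:2])
print("rim top",circ(t.plane([ct(349,36),ct(459,144),ct(349,251),ct(425,67),ct(427,222),ct(272,220),ct(275,65)],77)))
print("rim side",circ(s.plane([cs(190,424),cs(303,331),cs(417,424),cs(222,360),cs(385,360)],77)))
print("holder top",circ(t.plane([ht(508,149),ht(520,116),ht(555,99),ht(555,199),ht(520,184),ht(590,190)],5)))
print("holder side",circ(s.plane([hs(558,547),hs(602,578),hs(647,547),hs(575,570),hs(632,570)],5)))
B=t.plane([(151,203),(157,273),(302,252),(295,182)],12);print("board",B[:,:2].round(1).tolist())
for i,j in((3,0),(2,1)):
    d=B[j]-B[i];print("yaw y-axis",np.degrees(np.arctan2(-d[0],d[1])),np.linalg.norm(d[:2]))
for i,j in((0,1),(3,2)):
    d=B[i]-B[j];print("yaw x-axis",np.degrees(np.arctan2(d[1],d[0])),np.linalg.norm(d[:2]))
print("tabtop",tri(t,ct(180,138),s,cs(246,455)), t.plane([ct(180,138)],162),s.plane([cs(246,455)],162))
print("chute end",t.plane([ct(14,155),ct(20,200)],147)[:,:2])
print("rodtop",tri(t,ht(677,87),s,hs(627,328)))
print("grip base",tri(t,ht(622,127),s,hs(619,427)))
print("bushing",t.plane([(334,301)],40),"cup",t.plane([(285,123)],60),"sprk",t.plane([(391,135)],15))
E
```

```text
rim top (array([553.56589372,  73.33687833]), np.float64(78.49356679181025))
rim side (array([553.49130087,  76.24273429]), np.float64(78.65403381845489))
holder top (array([ 488.53625593, -307.32801614]), np.float64(39.55159375411529))
holder side (array([ 488.13913684, -306.50666814]), np.float64(40.350876800136966))
board [[637.6, 323.3], [473.1, 321.4], [470.2, -11.4], [635.9, -19.4]]
yaw y-axis -0.2761862140155706 342.6640684173415
yaw y-axis -0.4880220877029666 332.79637243434655
yaw x-axis 0.6678091662007253 164.53912981404224
yaw x-axis -2.7494445647654295 165.90176335606645
tabtop (array([556.16362949, 170.52841763, 163.1704505 ]), np.float64(1.3943921456729924)) [[557.12232676 170.94506786 162.        ]] [[555.77964499 169.84151112 162.        ]]
chute end [[565.73681371 284.83766299]
 [535.39774027 282.94065295]]
rodtop (array([ 490.76940536, -310.61932159,  237.23142916]), np.float64(0.932255927595483))
grip base (array([ 485.30508242, -310.42574298,  139.14325844]), np.float64(3.180286085036771))
bushing [[353.13062486 -64.56762063  40.        ]] cup [[766.39750054 -17.04220208  60.        ]] sprk [[ 716.32897436 -266.75983934   15.        ]]
```

```bash
python3 - <<'E'
from h import *
t,s=Cam("top"),Cam("side")
g=lambda im:np.clip(im.astype(float)*1.8,0,255).astype(np.uint8)
a=crop(g(t.im),430,190,50,40,8);b=crop(g(s.im),375,95,50,40,8)
# helper overlay: projected squares 24mm at z=236 with yaw 0,30,60
for k,(c,x,y,im) in enumerate(((t,430,190,a),(s,375,95,b))):pass
cv2.imwrite("pics/z2.png",np.hstack([a,b]))
for y in (0,15,30,45,60,75):
    d=np.radians(y);P=[[490,-310,236],[490+24*np.cos(d),-310+24*np.sin(d),236]]
    p=(t.proj(P)[1]-t.proj(P)[0]);q=(s.proj(P)[1]-s.proj(P)[0]);print(y,(p*8).round(),(q*8).round())
E
```

```text
0 [ -25. -105.] [-79. -15.]
15 [-51. -98.] [-81.  -3.]
30 [-74. -83.] [-78.   9.]
45 [-92. -63.] [-69.  20.]
60 [-104.  -39.] [-55.  31.]
75 [-108.  -12.] [-38.  39.]
```

View pics/z2.png

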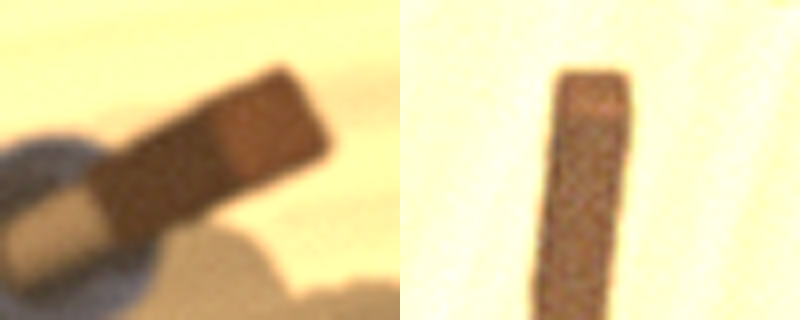

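>>> {"fn": "play_rows", "kwargs": {
  "series": [
    [0, 0, 0.15, 0, 0, 1, 85],
    [0, 0, 0.15, 0, 0, 1, 85],
    [0, 0, 0.15, 0, 0, 1, 85],
    [0, 0, 0.15, 0, 0, 1, 80],
    [0, 0, 0.15, 0, 0, 1, 70],
    [0, 0, 0.15, 0, 0, 1, 60],
    [0, 0, 0.15, 0, 0, 1, 50],
    [0, 0, 0.15, 0, 0, 1, 45],
    [0, 0, 0.15, 0, 0, 1, 45],
    [0, 0, 0.15, 0, 0, 1, 45],
    [0, 0, 0.15, 0, 0, 1, 45],
    [0, 0, 0, 0, 0, 1, 45]
  ]
}}

```text
t: 1.8
eef_pos: [167.0, 471.0, 262.2]
tcp_rot: [[-0.179, 0.984, -0.0], [0.984, 0.179, -0.001], [-0.001, -0.0, -1.0]]
ft_force: [0.8, 0.5, -0.4]
finger_gap: 0.529
gripper_force: 0.0
```

>>> {"fn": "play_rows", "kwargs": {
  "series": [
    [0, 0, 0, 0, 0, 1, 45],
    [0, 0, 0, 0, 0, 1, 45],
    [0, 0, 0, 0, 0, 0.1, 45],
    [0, 0, 0, 0, 0, 0, 45]
  ]
}}

```text
t: 2.3
eef_pos: [167.1, 471.2, 262.6]
tcp_rot: [[-0.001, 1.0, -0.0], [1.0, 0.001, -0.0], [-0.0, -0.0, -1.0]]
ft_force: [-0.9, 0.1, 0.2]
finger_gap: 0.524
gripper_force: 0.0
```

```bash
cat >w.py <<'E'
import sys
from h import *
o=observe();R=np.array(o["tcp_rot"]);p=np.array(o["eef_pos"])
T=np.array([float(v) for v in sys.argv[1:4]]);d=R.T@(T-p)/25
print("t",round(o["t"],2),"p",p.round(1),"yawy",round(np.degrees(np.arctan2(R[1,1],R[0,1])),2),"tilt",(R[:2,2]).round(3),"F",o["ft_force"].round(1),"gap",round(o["finger_gap"]*85.4,1),"gf",round(o["gripper_force"],1))
print("units to target (tool xyz):",d.round(2))
E
python3 w.py 556 171 258
```

```text
t 2.3 p [167.1 471.2 262.6] yawy 0.04 tilt [-0. -0.] F [-0.9  0.1  0.2] gap 44.8 gf 0.0
units to target (tool xyz): [-12.02  15.55   0.18]
```

>>> {"fn": "play_rows", "kwargs": {
  "series": [
    [-0.7, 1, 0, 0, 0, 0, 45],
    [-0.8, 1, 0, 0, 0, 0, 45],
    [-0.8, 1, 0, 0, 0, 0, 45],
    [-0.8, 1, 0, 0, 0, 0, 45],
    [-0.8, 1, 0, 0, 0, 0, 45],
    [-0.8, 1, 0, 0, 0, 0, 45],
    [-0.8, 1, 0, 0, 0, 0, 45],
    [-0.8, 1, 0, 0, 0, 0, 45],
    [-0.8, 1, 0, 0, 0, 0, 45],
    [-0.8, 1, 0, 0, 0, 0, 45],
    [-0.8, 1, 0, 0, 0, 0, 45],
    [-0.8, 1, 0, 0, 0, 0, 45]
  ]
}}

```text
t: 3.8
eef_pos: [467.8, 232.9, 262.7]
tcp_rot: [[-0.0, 1.0, 0.0], [1.0, 0.0, 0.0], [0.0, 0.0, -1.0]]
ft_force: [-0.2, 0.7, -0.5]
finger_gap: 0.524
gripper_force: 0.0
```

>>> {"fn": "play_rows", "kwargs": {
  "series": [
    [-0.8, 1, 0, 0, 0, 0, 45],
    [-0.8, 1, 0, 0, 0, 0, 45],
    [-0.8, 1, 0, 0, 0, 0, 45],
    [-0.12, 0.55, 0, 0, 0, 0, 45],
    [0, 0, 0, 0, 0, 0, 45],
    [0, 0, 0, 0, 0, 0, 45]
  ]
}}

```text
t: 4.55
eef_pos: [555.0, 171.3, 262.5]
tcp_rot: [[-0.001, 1.0, -0.001], [1.0, 0.001, 0.0], [0.0, -0.001, -1.0]]
ft_force: [-0.4, -0.3, -1.0]
finger_gap: 0.529
gripper_force: 0.0
```

```bash
python3 w.py 556 171 208; python3 - <<'E'
from h import *
t,s=Cam("top"),Cam("side")
cv2.imwrite("pics/z3.png",np.hstack([crop(t.im,150,160,130,120,3),crop(s.im,240,200,130,120,3)]))
E
```

```text
t 4.55 p [555.  171.3 262.5] yawy 0.05 tilt [-0.001  0.   ] F [-0.4 -0.3 -1. ] gap 45.2 gf 0.0
units to target (tool xyz): [-0.01  0.04  2.18]
```

View pics/z3.png

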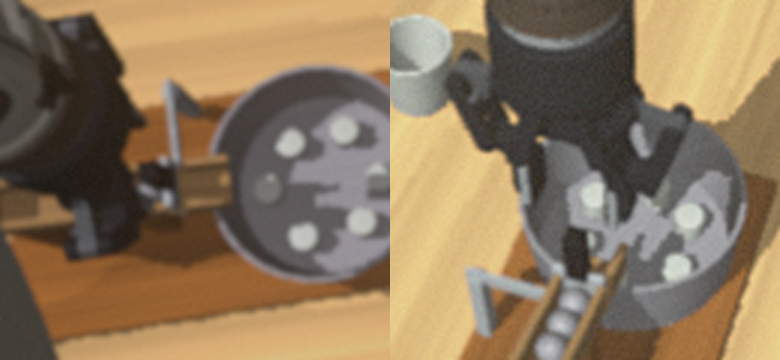

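The fingers straddle the black tab, which is at (575,250) in the side half of the picture. I'll descend and pinch it gently.

>>> {"fn": "play_rows", "kwargs": {
  "series": [
    [0, 0, 0.6, 0, 0, 0, 45],
    [0, 0, 0.8, 0, 0, 0, 45],
    [0, 0, 0.8, 0, 0, 0, 45],
    [0, 0, 0, 0, 0, 0, 30],
    [0, 0, 0, 0, 0, 0, 20],
    [0, 0, 0, 0, 0, 0, 10],
    [0, 0, 0, 0, 0, 0, 10],
    [0, 0, 0, 0, 0, 0, 10]
  ],
  "force": 20
}}

```text
t: 5.65
eef_pos: [556.1, 170.8, 208.4]
tcp_rot: [[0.0, 1.0, 0.001], [1.0, -0.0, 0.001], [0.001, 0.001, -1.0]]
ft_force: [0.6, 0.2, 2.4]
finger_gap: 0.156
gripper_force: 24.9
```

```bash
python3 w.py 600 171 208
```

```text
t 5.65 p [556.1 170.8 208.4] yawy -0.02 tilt [0.001 0.001] F [0.6 0.2 2.4] gap 13.3 gf 24.9
units to target (tool xyz): [0.01 1.76 0.02]
```

>>> {"fn": "play_rows", "kwargs": {
  "series": [
    [0, 0.3, 0, 0, 0, 0, 10],
    [0, 0.3, 0, 0, 0, 0, 10],
    [0, 0.3, 0, 0, 0, 0, 10],
    [0, 0.3, 0, 0, 0, 0, 10],
    [0, 0.3, 0, 0, 0, 0, 10],
    [0, 0.3, 0, 0, 0, 0, 10],
    [0, 0, 0, 0, 0, 0, 10],
    [0, 0, 0, 0, 0, 0, 10],
    [0, 0, 0, 0, 0, 0, 10]
  ]
}}

```text
t: 6.78
eef_pos: [600.7, 171.0, 208.4]
tcp_rot: [[0.0, 1.0, -0.0], [1.0, -0.0, 0.001], [0.001, -0.0, -1.0]]
ft_force: [-4.9, 2.2, 6.7]
finger_gap: 0.156
gripper_force: 25.6
```

```bash
python3 w.py 600 171 208
```

```text
t 6.78 p [600.7 171.  208.4] yawy -0.0 tilt [-0.     0.001] F [-4.9  2.2  6.7] gap 13.3 gf 25.6
units to target (tool xyz): [-0.   -0.03  0.02]
```

>>> {"fn": "play_rows", "kwargs": {
  "series": [
    [0, 0, 0, 0, 0, 0, 30],
    [0, 0, 0, 0, 0, 0, 45],
    [0, 0, -0.6, 0, 0, 0, 50],
    [0, 0, -1, 0, 0, 0, 70],
    [0, 0, -1, 0, 0, 0, 70],
    [-0.5, -0.3, -1, 0, 0, 0, 70],
    [-1, -0.3, -1, 0, 0, 0, 70],
    [-1, -0.3, -0.3, 0, 0, 0, 70],
    [-1, -0.3, 0, 0, 0, 0, 70],
    [-1, -0.3, 0, 0, 0, 0, 70],
    [-1, -0.3, 0, 0, 0, 0, 70],
    [-1, -0.3, 0, 0, 0, 0, 70]
  ]
}}

```text
t: 8.28
eef_pos: [548.1, 7.1, 331.3]
tcp_rot: [[0.001, 1.0, 0.002], [1.0, -0.001, -0.0], [-0.0, 0.002, -1.0]]
ft_force: [0.4, 1.3, 1.0]
finger_gap: 0.82
gripper_force: 0.0
```

```bash
python3 - <<'E'
from h import *
t,s=Cam("top"),Cam("side")
print(t.plane([(463.1,205.6),(464.6,204)],236)[:,:2]); print(s.plane([(399,105.8)],236)[:,:2])
w=lambda im:np.clip(im.astype(float)*1.3,0,255).astype(np.uint8)
cv2.imwrite("pics/z4.png",np.hstack([crop(w(t.im),200,160,130,120,3),crop(w(s.im),240,200,130,120,3)]))
E
python3 w.py 490 -310 325
```

```text
[[ 489.30913212 -305.97018219]
 [ 491.69586625 -309.26717037]]
[[ 489.26931062 -306.39481074]]
t 8.38 p [547.7   5.9 331.5] yawy -0.22 tilt [ 0.001 -0.001] F [ 0.2  0.4 -0.3] gap 70.1 gf 0.0
units to target (tool xyz): [-12.65  -2.26   0.27]
```

View pics/z4.png

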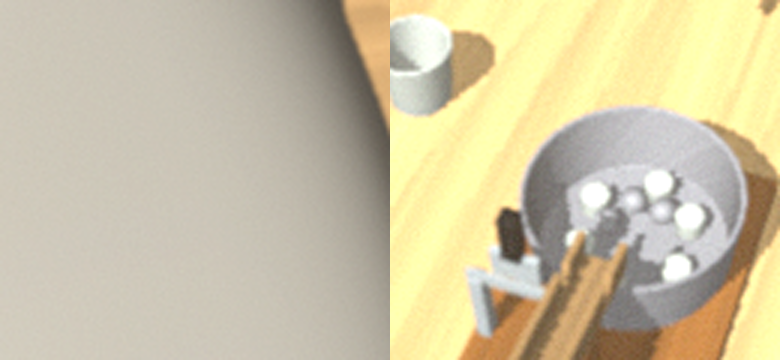

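The gate tab is fully across, at (510,235) in the crop. The chute is empty, and two balls are visible in the bowl at (633,198) and (662,210). Now on to the rod.

>>> {"fn": "play_rows", "kwargs": {
  "series": [
    [-1, -0.2, 0, 0, 0, 0, 70],
    [-1, -0.2, 0, 0, 0, 0, 70],
    [-1, -0.2, 0, 0, 0, 0, 70],
    [-1, -0.2, 0, 0, 0, 0, 70],
    [-1, -0.2, 0, 0, 0, 0, 70],
    [-1, -0.2, 0, 0, 0, 0, 70],
    [-1, -0.2, 0, 0, 0, 0, 70],
    [-1, -0.2, 0, 0, 0, 0, 70],
    [-1, -0.2, 0, 0, 0, 0, 70],
    [-1, -0.2, 0, 0, 0, 0, 70],
    [-1, -0.2, 0, 0, 0, 0, 70],
    [-1, -0.15, 0, 0, 0, 0, 70]
  ]
}}

```text
t: 9.88
eef_pos: [489.7, -292.3, 330.9]
tcp_rot: [[-0.0, 1.0, 0.001], [1.0, 0.0, -0.0], [-0.0, 0.001, -1.0]]
ft_force: [0.3, 0.5, -0.2]
finger_gap: 0.819
gripper_force: 0.0
```

>>> {"fn": "play_rows", "kwargs": {
  "series": [
    [-0.5, 0, 0, 0, 0, 0, 70],
    [0, 0, 0, 0, 0, -1, 70],
    [0, 0, 0, 0, 0, -1, 70],
    [0, 0, 0, 0, 0, -1, 70],
    [0, 0, 0, 0, 0, -0.4, 70],
    [0, 0, 0, 0, 0, 0, 70],
    [0, 0, 0, 0, 0, 0, 70]
  ]
}}

```text
t: 10.75
eef_pos: [489.4, -304.2, 330.2]
tcp_rot: [[-0.292, 0.957, 0.0], [0.957, 0.292, 0.0], [-0.0, 0.0, -1.0]]
ft_force: [-0.0, -0.4, -0.0]
finger_gap: 0.821
gripper_force: 0.0
```

```bash
python3 w.py 489 -307 260;python3 - <<'E'
from h import *
t,s=Cam("top"),Cam("side")
w=lambda im:np.clip(im.astype(float)*1.5,0,255).astype(np.uint8)
cv2.imwrite("pics/z5.png",np.hstack([crop(w(t.im),400,140,130,120,3),crop(w(s.im),330,40,130,120,3)]))
E
```

```text
t 10.75 p [ 489.4 -304.2  330.2] yawy 16.95 tilt [0. 0.] F [-0.  -0.4 -0. ] gap 70.1 gf 0.0
units to target (tool xyz): [-0.1  -0.05  2.81]
```

View pics/z5.png

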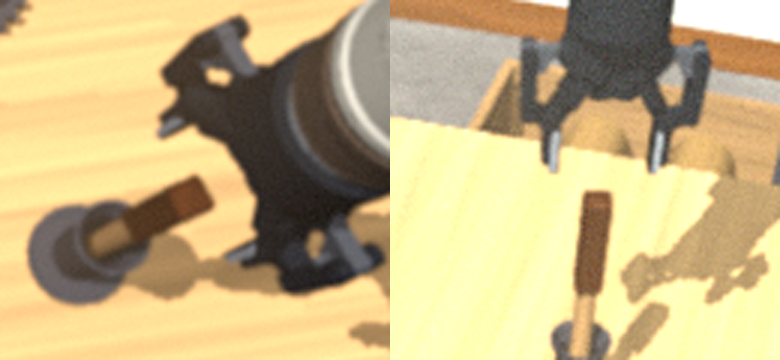

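The fingers are either side of the rod's top, near (190,195) in the top crop and centred at (597,195) in the side crop. I'll descend and grip.

>>> {"fn": "play_rows", "kwargs": {
  "series": [
    [-0.1, -0.05, 0.4, 0, 0, 0, 70],
    [0, 0, 0.8, 0, 0, 0, 70],
    [0, 0, 0.8, 0, 0, 0, 70],
    [0, 0, 0.8, 0, 0, 0, 70],
    [0, 0, 0, 0, 0, 0, 45],
    [0, 0, 0, 0, 0, 0, 30],
    [0, 0, 0, 0, 0, 0, 15],
    [0, 0, 0, 0, 0, 0, 15],
    [0, 0, 0, 0, 0, 0, 15],
    [0, 0, 0, 0, 0, 0, 15]
  ],
  "force": 70
}}

```text
t: 12.1
eef_pos: [489.2, -307.4, 261.2]
tcp_rot: [[-0.292, 0.956, 0.002], [0.956, 0.292, -0.001], [-0.002, 0.001, -1.0]]
ft_force: [-0.4, 0.6, 4.4]
finger_gap: 0.275
gripper_force: 68.8
```

```bash
python3 w.py 489 -307 380
```

```text
t 12.1 p [ 489.2 -307.4  261.2] yawy 16.97 tilt [ 0.002 -0.001] F [-0.4  0.6  4.4] gap 23.5 gf 68.8
units to target (tool xyz): [ 0.01  0.   -4.75]
```

>>> {"fn": "play_rows", "kwargs": {
  "series": [
    [0, 0, -0.5, 0, 0, 0.4, 15],
    [0, 0, -0.9, 0, 0, 0.6, 15],
    [0, 0, -0.9, 0, 0, 0.6, 15],
    [0, 0, -0.9, 0, 0, 0.6, 15],
    [0, 0, -0.9, 0, 0, 0.6, 15],
    [0, 0, -0.3, 0, 0, 0.6, 15],
    [0.5, 0, 0, 0, 0, 0, 15],
    [0.9, 0.2, 0, 0, 0, 0, 15],
    [0.9, 0.2, 0, 0, 0, 0, 15],
    [0.9, 0.2, 0, 0, 0, 0, 15],
    [0.9, 0.2, 0, 0, 0, 0, 15],
    [0.9, 0.2, 0, 0, 0, 0, 15]
  ]
}}

```text
t: 13.6
eef_pos: [513.4, -180.5, 369.3]
tcp_rot: [[-0.0, 1.0, -0.002], [1.0, 0.0, 0.001], [0.001, -0.002, -1.0]]
ft_force: [-0.5, 0.5, -0.8]
finger_gap: 0.27
gripper_force: 68.6
```

```bash
python3 w.py 553.5 75 370; python3 - <<'E'
from h import *
t,s=Cam("top"),Cam("side")
w=lambda im:np.clip(im.astype(float)*1.2,0,255).astype(np.uint8)
cv2.imwrite("pics/z6.png",np.hstack([crop(w(t.im),210,90,200,180,2),crop(w(s.im),265,220,100,90,4)]))
# floor reference points (station axes, z=17) in side crop pixel coords
for x,y in((0,0),(40,0),(-40,0),(0,40),(0,-40)):
    p=s.proj([553.5+x,75+y,27])[0];print((x,y),((p-[265,220])*4+[400,0]).round())
E
```

```text
t 13.6 p [ 513.4 -180.5  369.3] yawy 0.02 tilt [-0.002  0.001] F [-0.5  0.5 -0.8] gap 23.1 gf 68.6
units to target (tool xyz): [10.22  1.61 -0.02]
(0, 0) [626. 231.]
(40, 0) [557. 212.]
(-40, 0) [697. 251.]
(0, 40) [601. 291.]
(0, -40) [650. 174.]
```

View pics/z6.png

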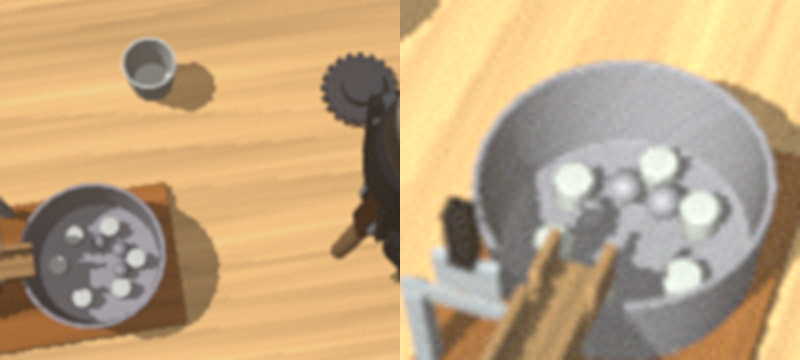

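```bash
python3 - <<'E'
from h import *
t=Cam("top")
p=t.proj([553.5,75,22])[0];print(p)
g=cv2.cvtColor(t.im,cv2.COLOR_BGR2GRAY)
x,y=p.round().astype(int)
print("cols",x-22,x+27)
for r in range(y-24,y+25,2): print(r," ".join(f"{v:3d}" for v in g[r,x-22:x+28:2]))
E
```

```text
[259.26884836 221.41245961]
cols 237 286
197  61  61  64  74  81  81  81  83  81  81  81  89 116 130 132 133 134 136 138 126 104  88  88  94 119
199  58  61  72  79  82  81  82  82  83  83  89 120 147 162 166 152 135 131 133 136 133 114  93  91 106
201  65  77  82  80  83  89  82  83  84  91 118 136 166 176 176 169 127  95 112 130 136 136 116  95  94
203  76  83  83  85 124 142 115  85  92 125 131 143 178 176 175 175 127  82  85 118 137 136 134 111  98
205  81  82  84 120 171 176 166 108  89 119 131 138 164 177 177 160  99  83  86  98 128 135 136 134 112
207  83  81  85 132 156 155 165 124  80  88 106 112 106 137 137 103  80  83  88 108 134 136 136 136 128
209  82  82  83 103 108 107 115  89  80  78  98 122  94  72  80  87 100  98 119 135 138 136 138 139 138
211  82  82  82  88  98  97  86  76  82  76  86 121  97  72  83 100 115 103 104 119 123 135 139 138 138
213  83  84  82  83  82  78  78  82  85  78  73  88  80  75  90 126 136 112  79  83  99 129 136 136 138
215  83  83  83  82  83  83  83  86  88  84  79  78  78  87  95 128 132 108  86 137 164 165 144 132 131
217  89  96  88  84
[... 840 characters left out ...]
  87  92  91  96 119 115 104 121 145 176 177 175 175 122  83  88 107 136 131
235  86  85  86  85  85 121 140 155 153 103  84  84  88  96 136 176 180 178 170 108  84  86 101 134 133
237  83  83  83  85  98 165 180 176 176 135  83  84 104 125 132 152 165 163 128  83  86  94 123 136 119
239  82  86  86  84  98 169 181 177 176 135  81  86  86 124 138 136 131 114 107 107 109 124 138 130  84
241  71  84  85  84  86 142 176 177 162 103  82  84  92 125 136 137 136 139 136 138 138 135 133  98  65
243  56  72  83  86  85  92 118 125 101  86  89  94 122 135 137 137 137 136 138 136 137 127  95  65  63
245  54  53  66  79  86  85  84  83  89 120 129 130 134 134 136 136 136 135 133 134 125  88  64  66  66
```

Rod held well. Reading the grey levels, the balls sit near px (258,211), (269,213) and (271,224). The floor is free around (256,226), so I'll descend at world (543,82).

>>> {"fn": "play_rows", "kwargs": {
  "series": [
    [0.9, 0.1, 0, 0, 0, 0, 15],
    [0.9, 0.1, 0, 0, 0, 0, 15],
    [0.9, 0.1, 0, 0, 0, 0, 15],
    [0.9, 0.1, 0, 0, 0, 0, 15],
    [0.9, 0.1, 0, 0, 0, 0, 15],
    [0.9, 0.1, 0, 0, 0, 0, 15],
    [0.9, 0.1, 0, 0, 0, 0, 15],
    [0.9, 0.1, 0, 0, 0, 0, 15],
    [0.9, 0.1, 0, 0, 0, 0, 15],
    [0.9, 0.1, 0, 0, 0, 0, 15],
    [0.9, 0.1, 0, 0, 0, 0, 15],
    [0.5, 0.1, 0, 0, 0, 0, 15]
  ]
}}

```text
t: 15.25
eef_pos: [543.8, 78.2, 369.7]
tcp_rot: [[0.0, 1.0, -0.001], [1.0, -0.0, -0.0], [-0.0, -0.001, -1.0]]
ft_force: [-0.5, -1.4, -0.9]
finger_gap: 0.277
gripper_force: 68.6
```

>>> {"fn": "play_rows", "kwargs": {
  "series": [
    [0, 0, 0.3, 0, 0, 0, 15],
    [0, 0, 0.4, 0, 0, 0, 15],
    [0, 0, 0.5, 0, 0, 0, 15],
    [0, 0, 0.5, 0, 0, 0, 15],
    [0, 0, 0.5, 0, 0, 0, 15],
    [0, 0, 0.5, 0, 0, 0, 15],
    [0, 0, 0.4, 0, 0, 0, 15],
    [0, 0, 0.3, 0, 0, 0, 15],
    [0, 0, 0.3, 0, 0, 0, 15],
    [0, 0, 0, 0, 0, 0, 15]
  ]
}}

```text
t: 16.5
eef_pos: [543.7, 77.8, 277.1]
tcp_rot: [[0.0, 1.0, -0.001], [1.0, -0.0, -0.0], [-0.0, -0.001, -1.0]]
ft_force: [0.6, -0.6, -0.7]
finger_gap: 0.272
gripper_force: 68.6
```

```bash
python3 w.py 588.5 75 277; python3 - <<'E'
import numpy as np
# tool x = station y, tool y = station x ; 30 deg steps on r=35
a=np.radians(np.arange(0,361,30));P=35*np.c_[np.sin(a),np.cos(a)]
print((np.diff(P,axis=0)/25).round(2).tolist())
E
```

```text
t 16.5 p [543.7  77.8 277.1] yawy -0.02 tilt [-0.001 -0.   ] F [ 0.6 -0.6 -0.7] gap 23.2 gf 68.6
units to target (tool xyz): [-0.11  1.79  0.  ]
[[0.7, -0.19], [0.51, -0.51], [0.19, -0.7], [-0.19, -0.7], [-0.51, -0.51], [-0.7, -0.19], [-0.7, 0.19], [-0.51, 0.51], [-0.19, 0.7], [0.19, 0.7], [0.51, 0.51], [0.7, 0.19]]
```

>>> {"fn": "play_rows", "kwargs": {
  "series": [
    [-0.25, 0.05, 0, 0, 0, 0, 15],
    [-0.25, 0.05, 0, 0, 0, 0, 15],
    [-0.25, 0.15, 0, 0, 0, 0, 15],
    [-0.25, 0.15, 0, 0, 0, 0, 15],
    [-0.15, 0.3, 0, 0, 0, 0, 15],
    [-0.15, 0.3, 0, 0, 0, 0, 15],
    [0.2, 0.25, 0, 0, 0, 0, 15],
    [0.2, 0.25, 0, 0, 0, 0, 15],
    [0.27, 0.13, 0, 0, 0, 0, 15],
    [0.27, 0.13, 0, 0, 0, 0, 15],
    [0.25, 0.04, 0, 0, 0, 0, 15]
  ]
}}

```text
t: 17.88
eef_pos: [589.1, 75.8, 277.6]
tcp_rot: [[-0.0, 1.0, 0.0], [1.0, 0.0, 0.0], [0.0, 0.0, -1.0]]
ft_force: [0.7, 0.9, -0.3]
finger_gap: 0.269
gripper_force: 68.5
```

>>> {"fn": "play_rows", "kwargs": {
  "series": [
    [0.35, -0.1, 0, 0, 0, 0, 15],
    [0.35, -0.1, 0, 0, 0, 0, 15],
    [0.25, -0.25, 0, 0, 0, 0, 15],
    [0.25, -0.25, 0, 0, 0, 0, 15],
    [0.1, -0.35, 0, 0, 0, 0, 15],
    [0.1, -0.35, 0, 0, 0, 0, 15],
    [-0.1, -0.35, 0, 0, 0, 0, 15],
    [-0.1, -0.35, 0, 0, 0, 0, 15],
    [-0.25, -0.25, 0, 0, 0, 0, 15],
    [-0.25, -0.25, 0, 0, 0, 0, 15],
    [-0.35, -0.1, 0, 0, 0, 0, 15],
    [-0.35, -0.1, 0, 0, 0, 0, 15]
  ]
}}

```text
t: 19.38
eef_pos: [518.9, 74.4, 277.7]
tcp_rot: [[0.001, 1.0, 0.0], [1.0, -0.001, 0.0], [0.0, 0.0, -1.0]]
ft_force: [0.9, 0.1, -0.3]
finger_gap: 0.272
gripper_force: 68.7
```

```bash
python3 w.py 518.5 75 277
```

```text
t 19.38 p [518.9  74.4 277.7] yawy -0.04 tilt [0. 0.] F [ 0.9  0.1 -0.3] gap 23.2 gf 68.7
units to target (tool xyz): [ 0.03 -0.02  0.03]
```

>>> {"fn": "play_rows", "kwargs": {
  "series": [
    [-0.35, 0.1, 0, 0, 0, 0, 15],
    [-0.35, 0.1, 0, 0, 0, 0, 15],
    [-0.25, 0.25, 0, 0, 0, 0, 15],
    [-0.25, 0.25, 0, 0, 0, 0, 15],
    [-0.1, 0.35, 0, 0, 0, 0, 15],
    [-0.1, 0.35, 0, 0, 0, 0, 15],
    [0.1, 0.35, 0, 0, 0, 0, 15],
    [0.1, 0.35, 0, 0, 0, 0, 15],
    [0.25, 0.25, 0, 0, 0, 0, 15],
    [0.25, 0.25, 0, 0, 0, 0, 15],
    [0.35, 0.1, 0, 0, 0, 0, 15],
    [0.35, 0.1, 0, 0, 0, 0, 15]
  ]
}}

```text
t: 20.88
eef_pos: [589.2, 75.9, 277.8]
tcp_rot: [[0.0, 1.0, 0.0], [1.0, -0.0, 0.0], [0.0, 0.0, -1.0]]
ft_force: [0.8, 1.1, -0.5]
finger_gap: 0.271
gripper_force: 68.8
```

>>> {"fn": "play_rows", "kwargs": {
  "series": [
    [0.35, -0.1, 0, 0, 0, 0, 15],
    [0.35, -0.1, 0, 0, 0, 0, 15],
    [0.25, -0.25, 0, 0, 0, 0, 15],
    [0.25, -0.25, 0, 0, 0, 0, 15],
    [0.1, -0.35, 0, 0, 0, 0, 15],
    [0.1, -0.35, 0, 0, 0, 0, 15],
    [-0.1, -0.35, 0, 0, 0, 0, 15],
    [-0.1, -0.35, 0, 0, 0, 0, 15],
    [-0.25, -0.25, 0, 0, 0, 0, 15],
    [-0.25, -0.25, 0, 0, 0, 0, 15],
    [-0.35, -0.1, 0, 0, 0, 0, 15],
    [-0.35, -0.1, 0, 0, 0, 0, 15]
  ]
}}

```text
t: 22.38
eef_pos: [520.5, 75.6, 278.6]
tcp_rot: [[0.0, 1.0, 0.005], [1.0, -0.0, 0.004], [0.004, 0.005, -1.0]]
ft_force: [3.8, 4.1, -0.4]
finger_gap: 0.273
gripper_force: 68.7
```

>>> {"fn": "play_rows", "kwargs": {
  "series": [
    [-0.35, 0.1, 0, 0, 0, 0, 15],
    [-0.35, 0.1, 0, 0, 0, 0, 15],
    [-0.25, 0.25, 0, 0, 0, 0, 15],
    [-0.25, 0.25, 0, 0, 0, 0, 15],
    [-0.1, 0.35, 0, 0, 0, 0, 15],
    [-0.1, 0.35, 0, 0, 0, 0, 15],
    [0.1, 0.35, 0, 0, 0, 0, 15],
    [0.1, 0.35, 0, 0, 0, 0, 15],
    [0.25, 0.25, 0, 0, 0, 0, 15],
    [0.25, 0.25, 0, 0, 0, 0, 15],
    [0.35, 0.1, 0, 0, 0, 0, 15],
    [0.35, 0.1, 0, 0, 0, 0, 15]
  ]
}}

```text
t: 23.88
eef_pos: [589.0, 75.8, 277.7]
tcp_rot: [[0.0, 1.0, -0.0], [1.0, -0.0, -0.0], [-0.0, -0.0, -1.0]]
ft_force: [0.3, 0.5, -0.9]
finger_gap: 0.271
gripper_force: 68.9
```

```bash
python3 w.py 588.5 75 277
```

```text
t 23.88 p [589.   75.8 277.7] yawy -0.01 tilt [-0. -0.] F [ 0.3  0.5 -0.9] gap 23.2 gf 68.9
units to target (tool xyz): [-0.03 -0.02  0.03]
```

>>> {"fn": "play_rows", "kwargs": {
  "series": [
    [0, 0, -0.4, 0, 0, 0, 15],
    [0, 0, -0.8, 0, 0, 0, 15],
    [0, 0, -0.9, 0, 0, 0, 15],
    [0, 0, -0.9, 0, 0, 0, 15],
    [0, 0, -0.7, 0, 0, 0, 15],
    [-0.5, -0.2, -0.1, 0, 0, 0, 15],
    [-1, -0.3, 0, 0, 0, 0, 15],
    [-1, -0.3, 0, 0, 0, 0, 15],
    [-1, -0.3, 0, 0, 0, 0, 15],
    [-1, -0.3, 0, 0, 0, 0, 15],
    [-1, -0.3, 0, 0, 0, 0, 15],
    [-1, -0.3, 0, 0, 0, 0, 15]
  ]
}}

```text
t: 25.38
eef_pos: [537.6, -89.0, 372.2]
tcp_rot: [[0.001, 1.0, -0.001], [1.0, -0.001, -0.0], [-0.0, -0.001, -1.0]]
ft_force: [0.1, -0.4, -0.3]
finger_gap: 0.269
gripper_force: 68.9
```

>>> {"fn": "play_rows", "kwargs": {
  "series": [
    [-1, -0.2, 0, 0, 0, 0, 15],
    [-1, -0.2, 0, 0, 0, 0, 15],
    [-1, -0.2, 0, 0, 0, 0, 15],
    [-1, -0.2, 0, 0, 0, 0, 15],
    [-1, -0.2, 0, 0, 0, 0, 15],
    [-1, -0.2, 0, 0, 0, 0, 15],
    [-1, -0.2, 0, 0, 0, 0, 15],
    [-1, -0.2, 0, 0, 0, 0, 15],
    [-0.8, -0.3, 0, 0, 0, 0, 15],
    [0, 0, 0, 0, 0, 0, 15],
    [0, 0, 0, 0, 0, 0, 15]
  ]
}}

```text
t: 26.75
eef_pos: [491.1, -307.1, 372.6]
tcp_rot: [[0.001, 1.0, -0.0], [1.0, -0.001, 0.001], [0.001, -0.0, -1.0]]
ft_force: [0.2, 0.1, -1.2]
finger_gap: 0.271
gripper_force: 68.9
```

```bash
python3 w.py 489.2 -307.4 263; python3 - <<'E'
from h import *
t,s=Cam("top"),Cam("side")
w=lambda im:np.clip(im.astype(float)*1.3,0,255).astype(np.uint8)
a=crop(w(t.im),215,170,80,90,3);b=crop(w(s.im),275,225,90,90,3);c=crop(w(s.im),345,60,90,140,2)
d=crop(w(t.im),390,170,90,90,2)
H=280;pad=lambda m:cv2.copyMakeBorder(m,0,H-m.shape[0],0,0,cv2.BORDER_CONSTANT)
cv2.imwrite("pics/z7.png",np.hstack([pad(x) for x in(a,b,c)]))
E
```

```text
t 26.75 p [ 491.1 -307.1  372.6] yawy -0.03 tilt [-0.     0.001] F [ 0.2  0.1 -1.2] gap 23.2 gf 68.9
units to target (tool xyz): [-0.01 -0.07  4.38]
```

View pics/z7.png

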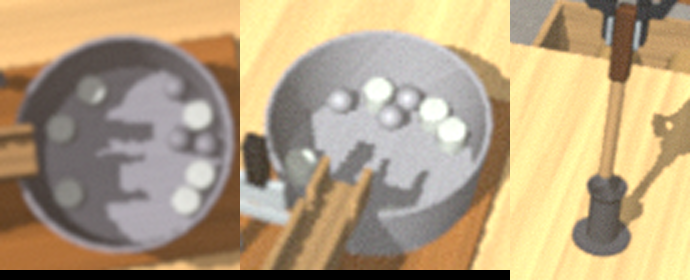

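All six rollers and all three balls are in the bowl: rollers at (92,90), (61,128), (68,193), (197,115), (200,173), (186,200) and balls at (176,87), (179,138), (206,142). Every one is clearly displaced. The rod hangs over the cup mouth at (606,180), so I'll insert it.

>>> {"fn": "play_rows", "kwargs": {
  "series": [
    [0, -0.07, 0.3, 0, 0, 0, 15],
    [0, 0, 0.4, 0, 0, 0, 15],
    [0, 0, 0.4, 0, 0, 0, 15],
    [0, 0, 0.4, 0, 0, 0, 15],
    [0, 0, 0.4, 0, 0, 0, 15],
    [0, 0, 0.4, 0, 0, 0, 15],
    [0, 0, 0.4, 0, 0, 0, 15],
    [0, 0, 0.4, 0, 0, 0, 15],
    [0, 0, 0.5, 0, 0, 0, 15],
    [0, 0, 0.5, 0, 0, 0, 15],
    [0, 0, 0.3, 0, 0, 0, 15],
    [0, 0, 0, 0, 0, 0, 15]
  ]
}}

```text
t: 28.35
eef_pos: [489.6, -307.4, 261.7]
tcp_rot: [[0.0, 1.0, -0.001], [1.0, -0.0, 0.0], [0.0, -0.001, -1.0]]
ft_force: [0.9, -4.8, -3.4]
finger_gap: 0.273
gripper_force: 68.8
```

```bash
python3 w.py 489.2 -307.4 262
```

```text
t 28.35 p [ 489.6 -307.4  261.7] yawy -0.03 tilt [-0.001  0.   ] F [ 0.9 -4.8 -3.4] gap 23.3 gf 68.8
units to target (tool xyz): [-0.   -0.02 -0.01]
```

>>> {"fn": "play_rows", "kwargs": {
  "series": [
    [0, 0, 0, 0, 0, 0, 28],
    [0, 0, 0, 0, 0, 0, 40],
    [0, 0, 0, 0, 0, 0, 60],
    [0, 0, 0, 0, 0, 0, 70],
    [0, 0, 0, 0, 0, 0, 70],
    [0, 0, -0.5, 0, 0, 0, 70],
    [0, 0, -0.9, 0, 0, 0, 70],
    [0, 0, -0.9, 0, 0, 0, 70],
    [0, 0, -0.7, 0, 0, 0, 70],
    [0, 0, 0, 0, 0, 0, 70]
  ]
}}

```text
t: 29.6
eef_pos: [490.2, -307.8, 340.2]
tcp_rot: [[0.001, 1.0, 0.004], [1.0, -0.001, -0.002], [-0.002, 0.004, -1.0]]
ft_force: [-0.0, 0.4, 0.3]
finger_gap: 0.817
gripper_force: 0.0
```

```bash
python3 w.py 600.7 171 258; python3 - <<'E'
from h import *
t,s=Cam("top"),Cam("side")
for n,c,P in(("t",t,(489,-307)),("s",s,(489,-307))):
    hsv=cv2.cvtColor(c.im,cv2.COLOR_BGR2HSV)
    # dark brown grip
    m=cv2.inRange(hsv,(3,90,20),(14,255,115))
    a,b=c.proj([489,-307,236])[0],c.proj([489,-307,146])[0]
    x0,y0=(np.minimum(a,b)-15).astype(int);x1,y1=(np.maximum(a,b)+15).astype(int)
    pts=cv2.findNonZero(m[y0:y1,x0:x1])
    r=cv2.minAreaRect(pts);bp=cv2.boxPoints(r)+[x0,y0]
    print(n,"expected ends",a.round(1),b.round(1),"box",bp.round(1).tolist())
E
```

```text
t 29.6 p [ 490.2 -307.8  340.2] yawy -0.03 tilt [ 0.004 -0.002] F [-0.   0.4  0.3] gap 69.8 gf 0.0
units to target (tool xyz): [19.16  4.4   3.26]
t expected ends [463.7 205.7] [446.2 214.4] box [[431.0, 199.0], [477.0, 199.0], [477.0, 227.0], [431.0, 227.0]]
s expected ends [399.2 105.7] [395.5 135.8] box [[392.7, 131.1], [397.7, 96.2], [405.9, 97.4], [401.0, 132.3]]
```

```bash
python3 - <<'E'
from h import *
t,s=Cam("top"),Cam("side")
a=crop(t.im,400,165,95,95,4);b=crop(s.im,345,65,95,95,4)
cv2.imwrite("pics/z8.png",np.hstack([a,b]))
E
```

```text
(no output)
```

View pics/z8.png

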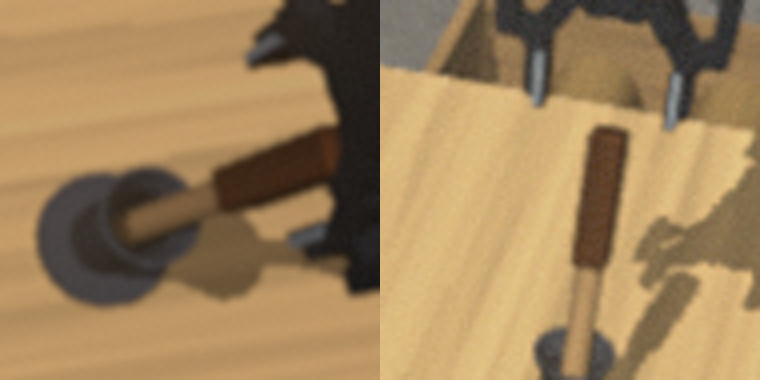

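```bash
python3 - <<'E'
from h import *
t,s=Cam("top"),Cam("side")
A,e=tri(t,(482.5,202),s,(403,97.5));B,f=tri(t,(454.5,212.5),s,(397.3,131.5))
print(A,e,B,f)
d=(A-B)/np.linalg.norm(A-B);print(np.linalg.norm(A-B),d,"lean",np.degrees(np.arccos(d[2])),"tip",A-230*d)
print(s.plane([(399.8,105)],236))
E
python3 w.py 489 -307 260
```

```text
[ 488.47843719 -340.45879928  238.58990829] 2.9594401648263724 [ 489.12791428 -323.65040921  147.65715555] 1.8732919731501503
92.47545252138129 [-0.00702324 -0.18176056  0.98331774] lean 10.480227552849318 tip [ 490.09378187 -298.65387038   12.42682868]
[[ 488.17155582 -310.28996981  236.        ]]
t 29.9 p [ 489.2 -307.2  336.7] yawy -0.03 tilt [-0.002  0.001] F [ 0.2 -0.   0. ] gap 69.9 gf 0.0
units to target (tool xyz): [ 0.01 -0.01  3.07]
```

The last picture shows the rod resting in the cup, leaning about 0.18 rad with its tip on the floor against the wall. The cup's geometry caps the lean at 0.22 rad, below the 0.26 limit, so it can stay. Next is the gate.

>>> {"fn": "play_rows", "kwargs": {
  "series": [
    [0.5, 0.1, 0, 0, 0, 0, 70],
    [1, 0.25, 0, 0, 0, 0, 70],
    [1, 0.25, 0, 0, 0, 0, 70],
    [1, 0.25, 0, 0, 0, 0, 70],
    [1, 0.25, 0, 0, 0, 0, 70],
    [1, 0.25, 0, 0, 0, 0, 70],
    [1, 0.25, 0, 0, 0, 0, 70],
    [1, 0.25, 0, 0, 0, 0, 70],
    [1, 0.25, 0, 0, 0, 0, 60],
    [1, 0.25, 0, 0, 0, 0, 50],
    [1, 0.25, 0, 0, 0, 0, 45],
    [1, 0.25, 0, 0, 0, 0, 45]
  ]
}}

```text
t: 31.4
eef_pos: [560.7, -18.3, 337.4]
tcp_rot: [[-0.0, 1.0, -0.001], [1.0, 0.0, 0.0], [0.0, -0.001, -1.0]]
ft_force: [0.6, 0.2, 0.2]
finger_gap: 0.531
gripper_force: 0.0
```

>>> {"fn": "play_rows", "kwargs": {
  "series": [
    [1, 0.25, 0.4, 0, 0, 0, 45],
    [1, 0.25, 0.4, 0, 0, 0, 45],
    [1, 0.25, 0.4, 0, 0, 0, 45],
    [1, 0.25, 0.4, 0, 0, 0, 45],
    [1, 0.25, 0.4, 0, 0, 0, 45],
    [1, 0.25, 0.4, 0, 0, 0, 45],
    [1, 0.1, 0.4, 0, 0, 0, 45],
    [0.6, 0, 0.3, 0, 0, 0, 45],
    [0, 0, 0, 0, 0, 0, 45],
    [0, 0, 0, 0, 0, 0, 45]
  ]
}}

```text
t: 32.65
eef_pos: [601.0, 169.6, 260.5]
tcp_rot: [[0.001, 1.0, 0.0], [1.0, -0.001, -0.0], [-0.0, 0.0, -1.0]]
ft_force: [0.6, 0.5, -0.9]
finger_gap: 0.527
gripper_force: 0.0
```

```bash
python3 w.py 600.7 171 208.4
```

```text
t 32.65 p [601.  169.6 260.5] yawy -0.05 tilt [ 0. -0.] F [ 0.6  0.5 -0.9] gap 45.0 gf 0.0
units to target (tool xyz): [ 0.06 -0.01  2.08]
```

>>> {"fn": "play_rows", "kwargs": {
  "series": [
    [0.06, 0, 0.5, 0, 0, 0, 45],
    [0, 0, 0.8, 0, 0, 0, 45],
    [0, 0, 0.78, 0, 0, 0, 45],
    [0, 0, 0, 0, 0, 0, 30],
    [0, 0, 0, 0, 0, 0, 20],
    [0, 0, 0, 0, 0, 0, 10],
    [0, 0, 0, 0, 0, 0, 10],
    [0, 0, 0, 0, 0, 0, 10]
  ],
  "force": 20
}}

```text
t: 33.65
eef_pos: [600.7, 171.4, 209.1]
tcp_rot: [[0.0, 1.0, 0.0], [1.0, -0.0, -0.0], [-0.0, 0.0, -1.0]]
ft_force: [-4.4, -2.0, 6.1]
finger_gap: 0.156
gripper_force: 24.4
```

>>> {"fn": "play_rows", "kwargs": {
  "series": [
    [0, -0.3, 0, 0, 0, 0, 10],
    [0, -0.3, 0, 0, 0, 0, 10],
    [0, -0.3, 0, 0, 0, 0, 10],
    [0, -0.3, 0, 0, 0, 0, 10],
    [0, -0.3, 0, 0, 0, 0, 10],
    [0, -0.3, 0, 0, 0, 0, 10],
    [0, 0, 0, 0, 0, 0, 10],
    [0, 0, 0, 0, 0, 0, 10]
  ]
}}

```text
t: 34.65
eef_pos: [555.6, 171.2, 209.1]
tcp_rot: [[0.001, 1.0, 0.001], [1.0, -0.001, -0.001], [-0.001, 0.001, -1.0]]
ft_force: [-0.5, -3.8, 7.4]
finger_gap: 0.157
gripper_force: 24.6
```

```bash
python3 w.py 555.7 171 208.4
```

```text
t 34.65 p [555.6 171.2 209.1] yawy -0.04 tilt [ 0.001 -0.001] F [-0.5 -3.8  7.4] gap 13.4 gf 24.6
units to target (tool xyz): [-0.01  0.    0.03]
```

>>> {"fn": "play_rows", "kwargs": {
  "series": [
    [0, -0.04, 0, 0, 0, 0, 10],
    [0, 0, 0, 0, 0, 0, 25],
    [0, 0, 0, 0, 0, 0, 45],
    [0, 0, 0, 0, 0, 0, 45],
    [0, 0, -0.5, 0, 0, 0, 45],
    [0, 0, -1, 0, 0, 0, 45],
    [0, 0, -1, 0, 0, 0, 45],
    [0, 0, -1, 0, 0, 0, 45],
    [0.6, -0.8, -1, 0, 0, 0, 45],
    [1, -1, 0, 0, 0, 0, 45],
    [1, -1, 0, 0, 0, 0, 45],
    [1, -1, 0, 0, 0, 0, 45]
  ]
}}

```text
t: 36.15
eef_pos: [459.3, 262.4, 321.8]
tcp_rot: [[0.001, 1.0, 0.001], [1.0, -0.001, 0.001], [0.001, 0.001, -1.0]]
ft_force: [-0.4, 0.2, 0.0]
finger_gap: 0.524
gripper_force: 0.0
```

>>> {"fn": "play_rows", "kwargs": {
  "series": [
    [1, -1, 0, 0, 0, 0, 45],
    [1, -1, 0, 0, 0, 0, 45],
    [1, -1, 0, 0, 0, 0, 45],
    [1, -1, 0, 0, 0, 0, 45],
    [0.5, -0.5, 0, 0, 0, 0, 45],
    [0, 0, 0, 0, 0, 0, 45],
    [0, 0, 0, 0, 0, 0, 45],
    [0, 0, 0, 0, 0, 0, 45]
  ]
}}

```text
t: 37.15
eef_pos: [348.4, 373.4, 320.7]
tcp_rot: [[0.002, 1.0, 0.0], [1.0, -0.002, -0.0], [-0.0, 0.0, -1.0]]
ft_force: [-0.2, -0.1, -0.3]
finger_gap: 0.525
gripper_force: 0.0
```

```bash
python3 w.py 400 340 308; python3 - <<'E'
from h import *
t,s=Cam("top"),Cam("side");o=[cv2.imread("pics/top0.png"),cv2.imread("pics/side0.png")]
for n,c,im0 in(("t",t,o[0]),("s",s,o[1])):
    for im in(im0,c.im):
        p=c.proj([556,171,162])[0].astype(int)
        g=cv2.cvtColor(im,cv2.COLOR_BGR2GRAY);x0,y0=p-[20,20]
        m=cv2.inRange(g[y0:y0+40,x0:x0+40],0,45)
        k,l,st,ce=cv2.connectedComponentsWithStats(m);i=1+st[1:,4].argmax();print(n,st[i],(ce[i]+[x0,y0]).round(1))
# bowl pieces: bright blobs within the floor
g=cv2.cvtColor(t.im,cv2.COLOR_BGR2GRAY);p=t.proj([553.5,75,22])[0];m=cv2.inRange(g,148,255);k,l,st,ce=cv2.connectedComponentsWithStats(m)
print("bright",[(c.round().tolist(),int(a[4])) for a,c in zip(st[1:],ce[1:]) if np.hypot(*(c-p))<34 and a[4]>4])
# rod grip in the side view
q=s.im[85:150,380:420];hsv=cv2.cvtColor(q,cv2.COLOR_BGR2HSV);r=cv2.minAreaRect(cv2.findNonZero(cv2.inRange(hsv,(3,90,20),(14,255,115))));print("grip box",(cv2.boxPoints(r)+[380,85]).round(1).tolist())
E
```

```text
t 37.15 p [348.4 373.4 320.7] yawy -0.12 tilt [ 0. -0.] F [-0.2 -0.1 -0.3] gap 44.9 gf 0.0
units to target (tool xyz): [-1.33  2.07  0.51]
t [16 19 12  8 70] [202.1 218.2]
t [17 19 12  8 68] [202.3 218.9]
s [19 30  6  6 11] [303.1 289.9]
s [24 23  1  5  5] [305. 282.]
bright [([280.0, 208.0], 52), ([281.0, 228.0], 56), ([276.0, 236.0], 56)]Traceback (most recent call last):
  File "<stdin>", line 13, in <module>
cv2.error: OpenCV(4.12.0) /io/opencv/modules/imgproc/src/convhull.cpp:143: error: (-215:Assertion failed) total >= 0 && (depth == CV_32F || depth == CV_32S) in function 'convexHull'
```

```bash
python3 - <<'E'
from h import *
t=Cam("top")
q=t.im[170:250,420:510]
m=cv2.inRange(cv2.cvtColor(q,cv2.COLOR_BGR2HSV),(0,100,20),(16,255,120))
k,l,st,ce=cv2.connectedComponentsWithStats(m);i=1+st[1:,4].argmax()
print(st[i]+[420,170,0,0,0]); ys,xs=np.where(l==i);j=xs.argmax();print("far end",xs[j]+420,ys[j]+170)
P=t.proj([[488.5,-340.5,238.6],[489,-323.6,147.7],[489,-307,236],[489,-307,146]]);print(P.round(1).tolist())
E
```

```text
[428 196  64  35 765]
far end 491 200
[[482.7, 202.8], [454.6, 213.0], [463.7, 205.7], [446.2, 214.4]]
```

```bash
python3 -c "
from rig import *
print(hand_in())"
```

```text
the job is handed in; nothing more can be done
None
```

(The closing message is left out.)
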